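# Uncover the bread roll and serve it with tongs

## Robot

A 7-joint arm with a two-finger parallel gripper is mounted at the origin on a cart in front of the work surface, level with it; the furniture and walls round the work are solid. World frame = base frame: x ahead of the robot, y to its left, z up, the work surface at z = 0. Lengths are in m, angles in degrees, forces in N, time in s.
With the tool pointing down it reaches from about 0.425 to 0.875 m from the base axis. Payload 4.7 kg.
Tool frame: the origin (TCP) lies between the finger pads; the fingertips stand env.tip_reach ahead of it and the grasp point (between the pads) lies 2 mm behind it (env.tip_reach is the distance from the TCP to the fingertips, in m); z points along the fingers, y is the line along which they close (so a half turn about z gives the same grasp; the last joint's range is limited). The gripper opens to 87 mm and grips with 3 to 60 N. Pads are 19 mm wide; open, the fingers measure 117 mm over their backs; the gripper's body (75 mm by 190 mm) begins 51 mm behind the grasp point.
Start: joints at [-64.452, 18.392, -4.016, 83.108, 1.295, 78.541, -3.26], TCP at [0.272, 0.59, 0.24] pointing down, gripper open.
Joint ranges: [-163.93, 163.93], [-17.29, 119.83], [-79.2, 71.16], [3.27, 140.29], [-89.18, 269.18], [5.43, 117.66], [-154.24, 154.24]. Speed limits (degrees/s): [147.25, 147.25, 180, 180, 180, 180, 180].

## Interface

Orientations are given as [roll, pitch, yaw] about the fixed x, y, z axes, in that order (R = Rz(yaw) Ry(pitch) Rx(roll)).
In Python, from cell import env gives the robot as it stands.
- The arm moves only by the shell command python3 steer.py 'ROWS' [FORCE]. ROWS is rows parted by semicolons, their numbers by spaces, 1 to 8 of them, each of 5 numbers: dx, dy, dz in m, then a turn about the tool's z in degrees, then the finger opening in m; each row is the pose to reach, as a shift and turn from the pose commanded when the command began, along the tool's axes at that moment; what a row does not reach only later rows make up. A row lasts 1/12 s, in which the tool goes at most 0.0417 m and 7.16 degrees, less where a joint would pass 70% of its speed; a pose out of reach is approached as far as the arm can. The fingers move at their own pace and stop on an object; FORCE is the grip in N (left out, the last holds). Time passes only in rows, so rows that do not move let the fingers close. It prints the time, the measured TCP pose, the force, the opening and the grip force at its end.
- env.get_obs(): the state, without advancing time (a new reading comes with each control period).
- env.read_camera(name): name is "scene" or "top" or "wrist"; returns a dict with "color" (480x640x3 uint8, blue, green, red), "fx", "fy", "cx", "cy" (pixels), "world_from_camera" (4x4, takes a point from camera to world coordinates). Camera axes: x right, y down, z forward; pixel columns grow to the right and rows downward; lengths in m; the calibration is good to about 2 mm. A picture is of the moment at which its call begins. There is no depth.
- env.sign_off(): hands the job in; it is judged then, once.
The state is a dict: "time_s": time; "qpos": joint angles; "joint_velocities": joint speeds; "effort": joint torques, N m; "tool_pos": TCP position; "tool_rot": TCP orientation; "force": force on the tool from outside, world axes, zero at the start; "wrist_torque": the same for the moment, N m; "grip_width": finger opening in m; "grasp_force": force on a finger pad.
Only numpy, scipy, OpenCV 4.12 (cv2) and the standard library are available. Lean on these libraries where they do the work, as an engineer would, in place of code of your own. Each camera call takes 0.05 s, during which the arm holds its last target. There are 200 camera calls.

## Task

Take the clear food cover off the serving board by its wooden handle and hang it by that handle on the hook of the stand. Then pick up the tongs, close them gently on the bread roll and lift it at least 10 cm above the board, and finish while still holding the roll up in the tongs. Do not touch the roll with the fingers or crush it, and do not disturb the tin and the jar at the back.

Things in the scene. Friction and masses are not known exactly. Their poses are not given: they have to be found in the camera images.
- board: Round light wooden serving board, 190 mm across and 14 mm thick, fixed on the worktop. Origin: centre of its underside (on the worktop, z = 0).
- cover: Clear plastic dome, loose, about 0.16 kg, on the board over the roll: 166 mm across, 80 mm high, open below, with a bail handle on its crown: two steel wires at y = +47 and -47 mm carry a slightly arched wooden bar along y, 13 mm thick. The window under the bar is 50 mm high (bar to crown) and 89 mm wide. Origin: centre of the rim plane; z up, y along the bar. Alike either way round.
- cover_bar (a point): Middle of the axis of the cover's wooden handle bar, its highest point, 137 mm above the cover's rim. The bar is 101 mm long along the cover's y and arched: it lies 1 mm lower 24 mm from the middle and 4 mm lower at the ends, so that it centres itself on a hook.
- hook_stand: Fixed stand: dark round foot 116 mm across, 13 mm high; steel post 12 mm thick at its centre, wooden ball on top (216 mm high); one steel hook arm, 8 mm thick, runs from the post (192 mm up) along the stand's -x, dips to the seat 120 mm out and turns up to a tip 140 mm out, 195 mm high. Origin: centre of the foot's underside; x points from hook to post, z up.
- hook_seat (a point): Top of the hook wire at its lowest point, the seat: 179 mm above the worktop, 120 mm out from the post's axis. The tip rises 16 mm above it, 20 mm further out; the wire's underside is 8 mm below it. A hung bar crosses the hook arm at right angles (along the stand's y); its axis then lies about 7 mm above this point.
- tongs: Steel tongs lying flat, sprung open, loose, about 0.12 kg, 265 mm long, 20 mm high; the arms swing level, side by side. Origin: underside, midway between the two red sleeves; x along the middle line to the jaws, z up; hinge at x = -115 mm. The sleeves (x = -31 to 31, 20 mm high) measure 60 mm across both when open (64 at their ends), 40 with the roll clamped, 18 shut.
- tongs_jaws (a point): Where the roll's axis belongs between the jaws: on the tongs' middle line, 100 mm ahead of the tongs' origin, 10 mm above their underside. Jaws: shallow V cups, 20 mm high, ending 28 mm further on; when open 84 mm apart at the ends, 96 mm in the middle.
- tongs_left: Left arm of the tongs (tongs' +y side). Origin: underside of the hinge; x along the arm, 0.21 rad off the tongs' x when open, about 0.12 rad with the roll clamped. The arms move alike. The spring pushes each sleeve outward with 7 N when open, 9 N with the roll clamped; about half of any squeeze beyond that reaches the roll.
- tongs_right: Right arm of the tongs (tongs' -y side), the mirror image of the left.
- roll: Round golden bread roll with a cross cut, loose, about 0.06 kg, 56 mm across (widest 13 to 21 mm above its base) and 40 mm high, standing on the board under the cover within 15 mm of the board's centre. Origin: centre of its flat underside, z up.
- tin: Bystander: turquoise food tin at the back, 75 mm across, 110 mm high, loose. Origin: centre of its underside.
- jar: Bystander: glass jar with a red lid at the back, 60 mm across, 86 mm high, loose. Origin: centre of its underside.
- canister: Bystander: green square canister with a wooden lid, back left, 102 mm square, 140 mm high, fixed. Origin: centre of its underside.

How it is judged:
By the outcome, as a careful person would: the job done as asked, in the order asked, and still so for the second after the job is handed in, while the arm keeps its last pose, push and grip.
It also fails if it takes over 58 s, if anything falls off the work surface, if the arm or the gripper's body presses on something with over 40 N, if the wrist force passes 120 N, or if a joint passes its speed limit or range.

## Working session

There is one attempt and no reset: what is moved stays moved. The work goes in short steps, Python scripts to look and compute and a shell command to move; the robot and the scene stay as the last step left them, time stands still between calls to the robot, and variables do not carry over. Pictures are saved under pics/ and viewed, at most 10 in all, crops included, and the job is handed in when it is done.

```bash
ls; mkdir -p pics
python3 - <<'E'
from cell import env
import cv2,numpy as np
o=env.get_obs(); print(o); print(env.tip_reach)
for n in ("scene","top"):
    c=env.read_camera(n); cv2.imwrite(f"pics/{n}0.png",c["color"]); print(n,c["fx"],c["fy"],c["cx"],c["cy"],np.round(c["world_from_camera"],4).tolist())
    np.savez(f"pics/{n}.npz",K=[c["fx"],c["fy"],c["cx"],c["cy"]],T=c["world_from_camera"])
E
```

```text
cell.py
pics
steer.py
{'time_s': 0.0, 'qpos': array([-64.45417199,  18.43913453,  -4.01515227,  83.17487671,
         1.29561211,  78.53969987,  -3.25966412]), 'joint_velocities': array([ 0.06343508,  0.02159723, -0.07569072, -0.12049589,  0.02143863,
        0.01218985, -0.01410238]), 'effort': array([ 1.09165820e-03, -4.91306126e+01, -4.03330754e-01, -3.12517869e+01,
       -6.40367414e-02,  4.38136433e-02,  1.66299019e-04]), 'tool_pos': array([0.27184089, 0.58985876, 0.2384608 ]), 'tool_rot': array([-1.79891563e+02,  6.41708115e-03,  1.55264025e+02]), 'force': array([0.22116553, 0.40944072, 0.32673323]), 'wrist_torque': array([ 0.05540458, -0.01537417, -0.08911602]), 'grasp_force': 0.0, 'grip_width': 0.08680675062532203}
0.017
scene 486.039121933592 486.039121933592 329.76803310905103 236.42601372934624 [[0.7718, -0.4686, 0.4298, 0.1416], [-0.6357, -0.578, 0.5116, -0.5932], [0.0087, -0.6681, -0.744, 0.9063], [0.0, 0.0, 0.0, 1.0]]
top 507.8705287148354 507.8705287148354 321.45037332008957 236.69905472579313 [[0.0125, -0.9944, 0.1045, 0.4814], [-0.9999, -0.0129, -0.0032, -0.055], [0.0045, -0.1045, -0.9945, 1.126], [0.0, 0.0, 0.0, 1.0]]
```

View pics/scene0.png

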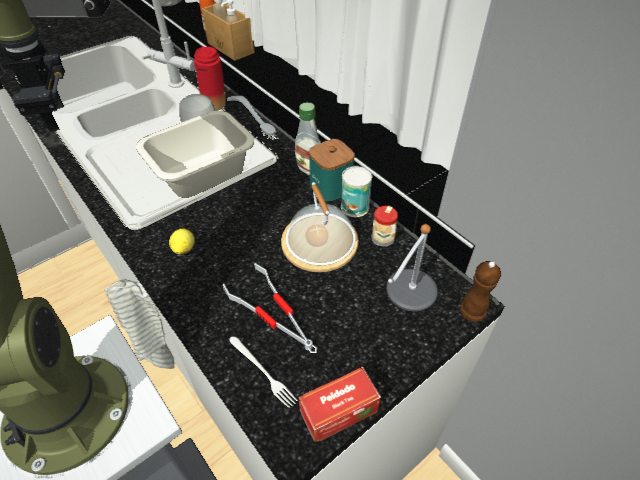

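View pics/top0.png

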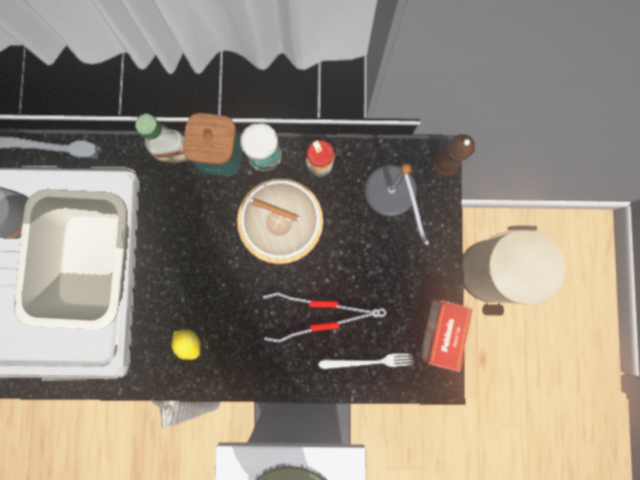

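The scene view shows the board and cover at about (319,240), the stand foot at (412,290) and the tongs' sleeves at (283,303) and (265,317). In the top view the bar runs from (253,202) to (297,217), the hook tip is at (426,243) and the sleeves are at (323,304) and (324,327). I'll enlarge both views.

Run:
```python
import cv2
t=cv2.imread("pics/top0.png");s=cv2.imread("pics/scene0.png")
cv2.imwrite("pics/c1.png",cv2.resize(t[150:270,230:440],None,fx=3.8,fy=3.8,interpolation=cv2.INTER_CUBIC))
cv2.imwrite("pics/c2.png",cv2.resize(s[170:320,270:450],None,fx=4,fy=4,interpolation=cv2.INTER_CUBIC))
cv2.imwrite("pics/c3.png",cv2.resize(t[285:350,255:395],None,fx=5.5,fy=5.5,interpolation=cv2.INTER_CUBIC))
```

```text
(no output)
```

View pics/c1.png

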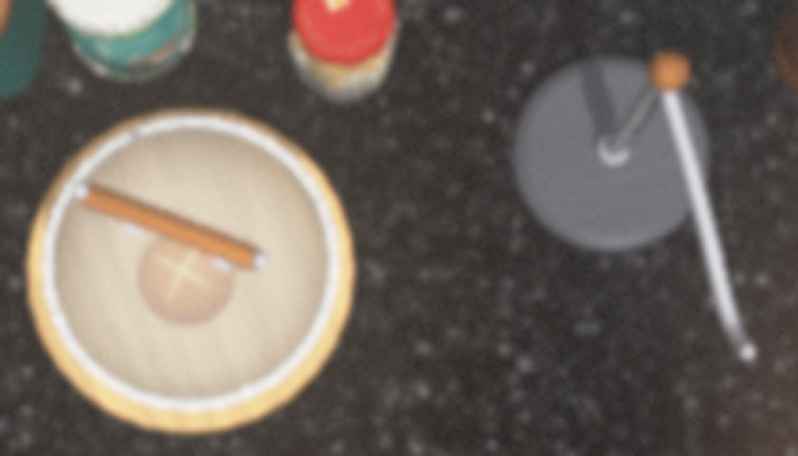

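View pics/c2.png

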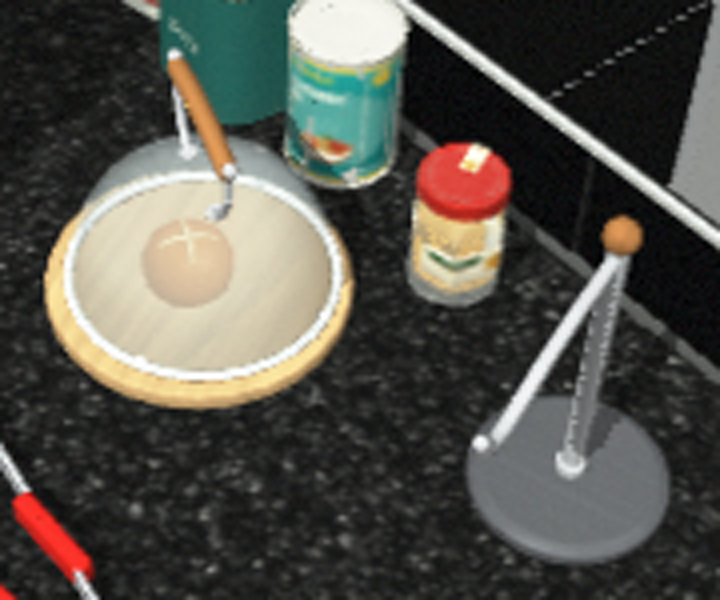

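View pics/c3.png

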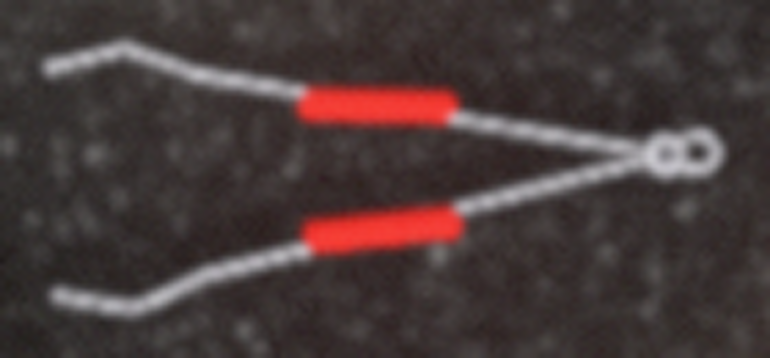

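In crop 1 the bar caps are at (82,191) and (261,261), the hook tip at (748,352), the ball at (671,72) and the post base at (614,150). In crop 2 the caps are at (174,56) and (230,172), the tip at (482,443) and the ball at (623,236). Crop 3 shows the tongs: jaw tips at (50,69) and (57,295), hinge at (666,153).

```bash
cat > h.py <<'E'
import numpy as np,cv2
C={n:np.load(f"pics/{n}.npz") for n in("top","scene")}
def ray(n,u,v,c=None):
    K,T=(C[n]["K"],C[n]["T"]) if c is None else ([c[k] for k in("fx","fy","cx","cy")],c["world_from_camera"])
    return T[:3,3],T[:3,:3]@np.array([(u-K[2])/K[0],(v-K[3])/K[1],1])
def atz(n,u,v,z,c=None):
    o,d=ray(n,u,v,c); return o+d*(z-o[2])/d[2]
def tri(*rays):
    A=b=0
    for o,d in rays:
        d=d/np.linalg.norm(d);P=np.eye(3)-np.outer(d,d);A=A+P;b=b+P@o
    x=np.linalg.solve(A,b);return x,[np.linalg.norm(np.cross(x-o,d/np.linalg.norm(d))) for o,d in rays]
def full(p,off,s): return (p[0]+.5)/s-.5+off[0],(p[1]+.5)/s-.5+off[1]
E
python3 - <<'E'
from h import *
np.set_printoptions(precision=4,suppress=True)
f1=lambda *p:full(p,(230,150),3.8); f2=lambda *p:full(p,(270,170),4); f3=lambda *p:full(p,(255,285),5.5)
for nm,a,b,z in(("capL",(82,191),(174,56),.147),("capR",(261,261),(230,172),.147),("tip",(748,352),(482,443),.195),("ball",(671,72),(623,236),.207),("base",(614,150),(570,465),.013)):
    print(nm,*tri(ray("top",*f1(*a)),ray("scene",*f2(*b))),atz("top",*f1(*a),z),atz("scene",*f2(*b),z))
print("foot",atz("top",*f1(611,153),.013),atz("scene",*f2(569,476),.013))
print("rim",atz("top",*f1(190,261),.015),atz("scene",*f2(203,276),.015))
print("roll",atz("top",*f1(185,278),.03),atz("scene",*f2(188,262),.03))
print("jaws",atz("top",*f3(50,69),.01),atz("top",*f3(57,295),.01),"hinge",atz("top",*f3(666,153),.01),atz("top",*f3(698,152),.01))
for n in("top","scene"):
    im=cv2.imread(f"pics/{n}0.png");h=cv2.cvtColor(im,cv2.COLOR_BGR2HSV)
    m=(((h[...,0]<6)|(h[...,0]>174))&(h[...,1]>180)&(h[...,2]>120)).astype(np.uint8)
    k,_,st,ce=cv2.connectedComponentsWithStats(m)
    for i in range(1,k):
        if 40<st[i,4]<600: print(n,ce[i],st[i,4],atz(n,*ce[i],.013))
E
```

```text
capL [0.6545 0.0798 0.1479] [np.float64(9.141549093212894e-05), np.float64(9.141549093197317e-05)] [0.6547 0.0799 0.147 ] [0.655  0.0807 0.147 ]
capR [ 0.62   -0.0129  0.1469] [np.float64(0.000435147501610129), np.float64(0.0004351475016100348)] [ 0.6196 -0.0127  0.147 ] [ 0.6203 -0.0132  0.147 ]
tip [ 0.5725 -0.2533  0.189 ] [np.float64(0.0006138432197191202), np.float64(0.0006138432197190449)] [ 0.5714 -0.2516  0.195 ] [ 0.5695 -0.2564  0.195 ]
ball [ 0.7071 -0.2133  0.2041] [np.float64(9.161041900032892e-05), np.float64(9.161041900030952e-05)] [ 0.7065 -0.2129  0.207 ] [ 0.7047 -0.2148  0.207 ]
base [ 0.7071 -0.2126  0.0125] [np.float64(6.688743912008623e-05), np.float64(6.68874391200446e-05)] [ 0.7069 -0.2125  0.013 ] [ 0.7068 -0.2129  0.013 ]
foot [ 0.7051 -0.2108  0.013 ] [ 0.7009 -0.2179  0.013 ]
rim [0.6378 0.0343 0.015 ] [0.6339 0.0286 0.015 ]
roll [0.6258 0.0357 0.03  ] [0.6257 0.0327 0.03  ]
jaws [0.4645 0.0658 0.01  ] [0.3763 0.0609 0.01  ] hinge [ 0.4345 -0.1786  0.01  ] [ 0.4351 -0.1913  0.01  ]
top [323.2722 303.5696] 158 [ 0.4523 -0.0643  0.013 ]
top [323.6386 326.2108] 166 [ 0.4037 -0.0657  0.013 ]
scene [385.3586 216.9242] 198 [ 0.8112 -0.0169  0.013 ]
scene [282.3391 303.4425] 174 [ 0.4509 -0.066   0.013 ]
scene [265.5792 316.765 ] 183 [ 0.403  -0.0712  0.013 ]
scene [372.4857 407.1571] 70 [ 0.4458 -0.3624  0.013 ]
scene [307.1154 419.9808] 52 [ 0.3359 -0.3038  0.013 ]
scene [338.9378 425.7608] 209 [ 0.3745 -0.349   0.013 ]
```

```bash
cat >> h.py <<'E'
from scipy.spatial.transform import Rotation as R
def go(pos,ydir):
    from cell import env
    o=env.get_obs(); M=R.from_euler("xyz",o["tool_rot"],degrees=True).as_matrix()
    d=M.T@(np.array(pos)-o["tool_pos"])
    cur=np.degrees(np.arctan2(M[1,1],M[0,1])); t=-((ydir-cur+90)%180-90)
    print("t",round(o["time_s"],2),"pos",np.round(o["tool_pos"],4),"q7",round(o["qpos"][6],1),"| shift",np.round(d,4),"turn",round(t,1),"F",np.round(o["force"],1),"w",round(o["grip_width"],4),"g",round(o["grasp_force"],1))
E
python3 -c "
from h import *
go((.6463,.0579,.24),-20.4)"
```

```text
t 0.1 pos [0.2719 0.5899 0.2385] q7 -3.3 | shift [-0.5627 -0.3265 -0.0008] turn 85.7 F [-0.2  0.2  0.2] w 0.0872 g 0.0
```

```bash
R='-0.563 -0.327 0 86 0.087'; python3 steer.py '-0.563 -0.327 0 86 0.087;-0.563 -0.327 0 86 0.087;-0.563 -0.327 0 86 0.087;-0.563 -0.327 0 86 0.087;-0.563 -0.327 0 86 0.087;-0.563 -0.327 0 86 0.087;-0.563 -0.327 0 86 0.087;-0.563 -0.327 0 86 0.087'; python3 -c "
from h import *
go((.6463,.0579,.24),-20.4)"
```

```text
time_s: 0.77
tool_pos: [0.4644, 0.3157, 0.2393]
tool_rot: [-180.0, -0.0, 97.6]
force: [0.4, 0.7, -0.4]
grip_width: 0.0867
grasp_force: 0.0
t 0.77 pos [0.4644 0.3157 0.2393] q7 -27.9 | shift [-0.2796  0.1462 -0.0007] turn 28.0 F [ 0.4  0.7 -0.4] w 0.0867 g 0.0
```

```bash
python3 steer.py '-0.27 0.14 0 28 0.087;-0.27 0.14 0 28 0.087;-0.27 0.14 0 28 0.087;-0.27 0.14 0 28 0.087;-0.27 0.14 0 28 0.087;-0.27 0.14 0 28 0.087;-0.27 0.14 0 28 0.087;-0.27 0.14 0 28 0.087'; python3 steer.py '0 0 0 0 0.087;0 0 0 0 0.087;0 0 0 0 0.087'; python3 -c "
from h import *
go((.6463,.0579,.1477),-20.4)
from cell import env
c=env.read_camera('wrist');cv2.imwrite('pics/w1.png',c['color'])"
```

```text
time_s: 1.43
tool_pos: [0.6421, 0.0611, 0.2391]
tool_rot: [179.8, 0.3, 69.5]
force: [-1.3, -1.8, 0.1]
grip_width: 0.0867
grasp_force: 0.0
time_s: 1.68
tool_pos: [0.6391, 0.0716, 0.239]
tool_rot: [-179.9, -0.0, 70.1]
force: [-0.1, 0.6, -0.4]
grip_width: 0.087
grasp_force: 0.0
t 1.68 pos [0.6391 0.0716 0.239 ] q7 -22.6 | shift [-0.0105  0.0116  0.0913] turn 0.5 F [-0.1  0.6 -0.4] w 0.087 g 0.0
```

View pics/w1.png

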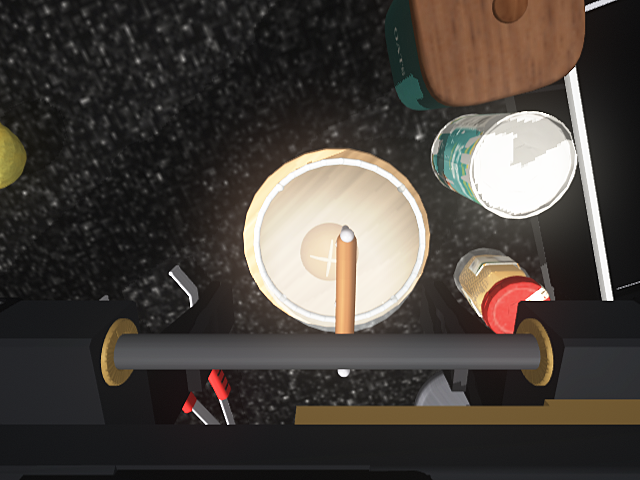

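The wrist view shows the bar running from (346,235) to (343,372), square to the closing line, so I can go down to it.

```bash
python3 steer.py '-0.01 0.012 0.03 0.5 0.087;-0.01 0.012 0.06 0.5 0.087;-0.01 0.012 0.08 0.5 0.087;-0.01 0.012 0.0913 0.5 0.087;-0.01 0.012 0.0913 0.5 0.087;-0.01 0.012 0.0913 0.5 0.087' ; python3 -c "
from h import *
go((.6463,.0579,.1477),-20.4)"; python3 steer.py '0 0 0 0 0.04;0 0 0 0 0.01;0 0 0 0 0.01;0 0 0 0 0.005;0 0 0 0 0.005;0 0 0 0 0.005;0 0 0 0 0.005' 40; python3 -c "
from h import *
go((.6463,.0579,.1477),-20.4)"
```

```text
time_s: 2.23
tool_pos: [0.6475, 0.0577, 0.1487]
tool_rot: [-180.0, -0.0, 69.6]
force: [1.3, -0.8, -0.1]
grip_width: 0.087
grasp_force: 0.0
t 2.23 pos [0.6475 0.0577 0.1487] q7 -20.3 | shift [-0.0002 -0.0012  0.001 ] turn -0.0 F [ 1.3 -0.8 -0.1] w 0.087 g 0.0
time_s: 2.82
tool_pos: [0.6477, 0.0561, 0.1484]
tool_rot: [180.0, -0.0, 69.5]
force: [-0.5, 0.7, -0.1]
grip_width: 0.048
grasp_force: 0.0
t 2.82 pos [0.6477 0.0561 0.1484] q7 -20.3 | shift [ 0.0012 -0.002   0.0007] turn -0.1 F [-0.5  0.7 -0.1] w 0.048 g 0.0
```

```bash
python3 steer.py '0 0 0 0 0.005;0 0 0 0 0.005;0 0 0 0 0.005;0 0 0 0 0.005;0 0 0 0 0.005;0 0 0 0 0.005;0 0 0 0 0.005;0 0 0 0 0.005' 40; python3 steer.py '0 0 0 0 0.005;0 0 0 0 0.005;0 0 0 0 0.005' ; python3 -c "
from h import *
go((.6463,.0579,.1477),-20.4)"
```

```text
time_s: 3.48
tool_pos: [0.6476, 0.0562, 0.1482]
tool_rot: [-180.0, 0.0, 69.5]
force: [0.2, -0.3, 0.6]
grip_width: 0.0122
grasp_force: 40.0
time_s: 3.73
tool_pos: [0.6476, 0.0562, 0.1482]
tool_rot: [-180.0, -0.0, 69.5]
force: [-0.1, 0.3, 0.3]
grip_width: 0.0122
grasp_force: 40.0
t 3.73 pos [0.6476 0.0562 0.1482] q7 -20.3 | shift [ 0.0011 -0.0018  0.0005] turn -0.1 F [-0.1  0.3  0.3] w 0.0122 g 40.0
```

```bash
python3 steer.py '0 0 -0.01 0 0.005;0 0 -0.02 0 0.005;0 0 -0.03 0 0.005;0 0 -0.04 0 0.005;0 0 -0.05 0 0.005;0 0 -0.06 0 0.005;0 0 -0.064 0 0.005;0 0 -0.064 0 0.005'; python3 -c "
from h import *
go((.493,-.176,.2117),16.6)
from cell import env
c=env.read_camera('scene');cv2.imwrite('pics/s2.png',cv2.resize(c['color'][130:330,230:480],None,fx=3,fy=3))"
```

```text
time_s: 4.4
tool_pos: [0.6485, 0.0562, 0.2141]
tool_rot: [179.9, -0.1, 69.5]
force: [-0.3, -0.4, -1.4]
grip_width: 0.0118
grasp_force: 40.0
t 4.4 pos [0.6485 0.0562 0.2141] q7 -21.2 | shift [-0.272  -0.0642  0.0019] turn -37.1 F [-0.3 -0.4 -1.4] w 0.0118 g 40.0
```

View pics/s2.png

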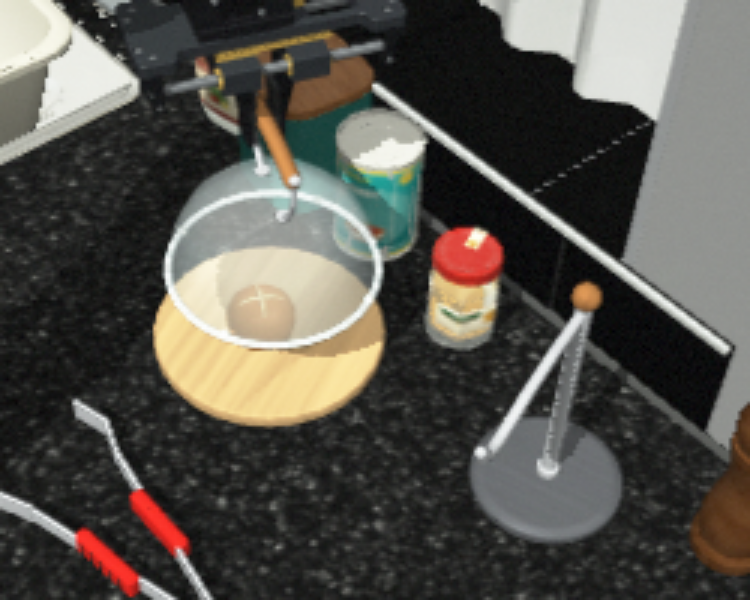

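The cover is hanging level in the gripper and its rim, at (275,268), is clear of the roll. Next I carry it to a point outside the hook tip.

```bash
python3 steer.py '-0.03 -0.006 0.001 -4 0.005;-0.06 -0.013 0.002 -9 0.005;-0.09 -0.02 0.002 -14 0.005;-0.12 -0.027 0.002 -19 0.005;-0.15 -0.034 0.002 -24 0.005;-0.18 -0.041 0.002 -29 0.005;-0.21 -0.048 0.002 -33 0.005;-0.23 -0.054 0.002 -37 0.005'; python3 steer.py '-0.02 -0.005 0 0 0.005;-0.03 -0.01 0 0 0.005;-0.03 -0.01 0 0 0.005;-0.03 -0.01 0 0 0.005;-0.03 -0.01 0 0 0.005'; python3 -c "
from h import *
go((.5255,-.240,.2117),16.6)"
```

```text
time_s: 5.12
tool_pos: [0.514, -0.1434, 0.2096]
tool_rot: [-179.9, 0.0, 106.5]
force: [-0.7, -0.5, -1.6]
grip_width: 0.0113
grasp_force: 40.0
time_s: 5.53
tool_pos: [0.5158, -0.1701, 0.2098]
tool_rot: [-180.0, -0.1, 106.6]
force: [-0.0, 0.1, -1.6]
grip_width: 0.0119
grasp_force: 40.0
t 5.53 pos [ 0.5158 -0.1701  0.2098] q7 35.2 | shift [-0.0698 -0.0106 -0.002 ] turn -0.0 F [-0.   0.1 -1.6] w 0.0119 g 40.0
```

```bash
python3 steer.py '-0.005 -0.011 -0.002 0 0.005;-0.02 -0.011 -0.002 0 0.005;-0.035 -0.011 -0.002 0 0.005;-0.05 -0.011 -0.002 0 0.005;-0.06 -0.011 -0.002 0 0.005;-0.07 -0.011 -0.002 0 0.005;-0.07 -0.011 -0.002 0 0.005;-0.07 -0.011 -0.002 0 0.005';  python3 -c "
from h import *
from cell import env
go((.5255,-.240,.2117),16.6)
go((.5846,-.2226,.2117),16.6)
I=[]
for n,(a,b,c,d) in(('top',(150,300,350,490)),('scene',(200,350,320,460))):
    k=env.read_camera(n)['color'];I.append(cv2.resize(k[a:b,c:d],(400,428)))
cv2.imwrite('pics/p3.png',np.hstack(I))"
```

```text
time_s: 6.2
tool_pos: [0.5245, -0.242, 0.2121]
tool_rot: [-180.0, -0.0, 106.4]
force: [-0.3, 0.2, -1.6]
grip_width: 0.0121
grasp_force: 40.0
t 6.2 pos [ 0.5245 -0.242   0.2121] q7 44.1 | shift [0.0016 0.0016 0.0004] turn -0.2 F [-0.3  0.2 -1.6] w 0.0121 g 40.0
t 6.2 pos [ 0.5245 -0.242   0.2121] q7 44.1 | shift [0.0016 0.0632 0.0003] turn -0.2 F [-0.3  0.2 -1.6] w 0.0121 g 40.0
```

View pics/p3.png

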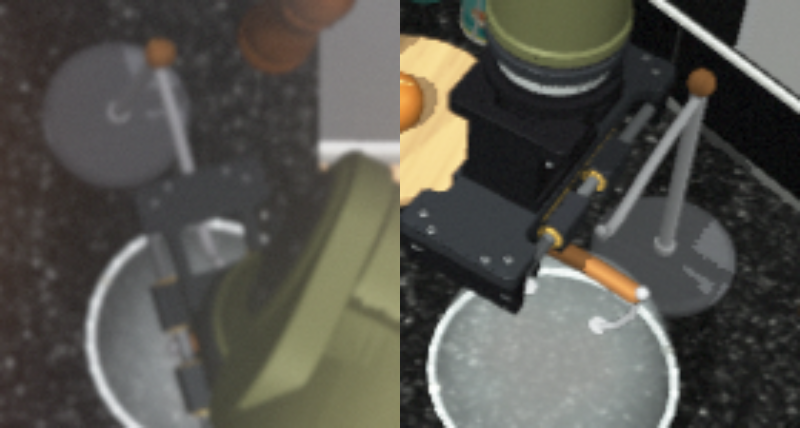

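```bash
python3 -c "
from h import *
for z in(.205,.211,.217): print(atz('scene',320+240.5/2.857-.5,200+293.5/2.853-.5,z))
print(atz('scene',320+202.5/2.857-.5,200+232.5/2.853-.5,.191))"
```

```text
[ 0.54852373 -0.31001749  0.205     ]
[ 0.54504231 -0.31243992  0.211     ]
[ 0.54156089 -0.31486236  0.217     ]
[ 0.57123856 -0.25580516  0.191     ]
```

The bar cap and hook tip agree with the model to about 2 mm, so I slide the bar in over the tip.

```bash
python3 steer.py '0.001 0.012 0 0 0.005;0.002 0.025 0 0 0.005;0.002 0.038 0 0 0.005;0.002 0.05 0 0 0.005;0.002 0.0615 0 0 0.005;0.002 0.063 0 0 0.005;0.002 0.063 0 0 0.005;0.002 0.063 0 0 0.005';  python3 -c "
from h import *
go((.5849,-.2229,.1832),16.6)"
```

```text
time_s: 6.97
tool_pos: [0.5842, -0.2226, 0.212]
tool_rot: [-179.9, 0.0, 106.5]
force: [-0.8, -0.4, -1.7]
grip_width: 0.012
grasp_force: 40.0
t 6.97 pos [ 0.5842 -0.2226  0.212 ] q7 42.3 | shift [-0.0005  0.0007  0.0288] turn -0.1 F [-0.8 -0.4 -1.7] w 0.012 g 40.0
```

```bash
python3 steer.py '0 0.001 0.008 0 0.005;0 0.001 0.015 0 0.005;0 0.001 0.021 0 0.005;0 0.001 0.025 0 0.005;0 0.001 0.027 0 0.005;0 0.001 0.027 0 0.005'; python3 steer.py '0 0 0.001 0 0.005;0 0 0.002 0 0.005;0 0 0.002 0 0.005;0 0 0.002 0 0.005';  python3 -c "
from h import *
go((.5849,-.2229,.1832),16.6)"
```

```text
time_s: 7.47
tool_pos: [0.5849, -0.2219, 0.1844]
tool_rot: [-179.9, -0.0, 106.5]
force: [0.1, 0.8, -0.8]
grip_width: 0.0121
grasp_force: 40.0
time_s: 7.8
tool_pos: [0.5856, -0.2221, 0.1835]
tool_rot: [180.0, 0.0, 106.5]
force: [-0.0, -0.7, -1.9]
grip_width: 0.0122
grasp_force: 40.0
t 7.8 pos [ 0.5856 -0.2221  0.1835] q7 42.8 | shift [-0.0006 -0.0009  0.0003] turn -0.1 F [-0.  -0.7 -1.9] w 0.0122 g 40.0
```

```bash
python3 steer.py '0 0 0.001 0 0.005;0 0 0.002 0 0.005;0 0 0.002 0 0.005;0 0 0.002 0 0.005'; python3 steer.py '0 0 0.001 0 0.005;0 0 0.002 0 0.005;0 0 0.002 0 0.005;0 0 0.002 0 0.005'
```

```text
time_s: 8.13
tool_pos: [0.5858, -0.2221, 0.1822]
tool_rot: [179.9, 0.0, 106.5]
force: [-1.8, 0.9, 4.6]
grip_width: 0.0122
grasp_force: 40.0
time_s: 8.47
tool_pos: [0.5859, -0.222, 0.1813]
tool_rot: [179.9, 0.0, 106.5]
force: [-3.8, 3.9, 10.7]
grip_width: 0.0122
grasp_force: 40.1
```

Contact came at about z = 0.1825. I back off slightly and open gently.

```bash
python3 steer.py '0 0 -0.001 0 0.005;0 0 -0.002 0 0.005;0 0 -0.002 0 0.005' 15; python3 steer.py '0 0 0 0 0.005;0 0 0 0 0.014;0 0 0 0 0.018;0 0 0 0 0.024;0 0 0 0 0.03;0 0 0 0 0.036;0 0 0 0 0.042;0 0 0 0 0.05' 5; python3 steer.py '0 0 0 0 0.05;0 0 0 0 0.05' 5; python3 -c "
from h import *
from cell import env
c=env.read_camera('scene')['color'];cv2.imwrite('pics/p4.png',cv2.resize(c[180:340,320:490],None,fx=3.5,fy=3.5))
go((.5849,-.2229,.28),16.6)"
```

```text
time_s: 8.72
tool_pos: [0.5861, -0.222, 0.1815]
tool_rot: [179.9, 0.0, 106.5]
force: [0.9, 1.0, 1.3]
grip_width: 0.0126
grasp_force: 15.0
time_s: 9.38
tool_pos: [0.5854, -0.2221, 0.1812]
tool_rot: [-180.0, -0.0, 106.5]
force: [-0.2, 0.2, 0.4]
grip_width: 0.0414
grasp_force: 0.0
time_s: 9.55
tool_pos: [0.5855, -0.2221, 0.1813]
tool_rot: [180.0, -0.0, 106.5]
force: [0.1, 0.6, 0.3]
grip_width: 0.0485
grasp_force: 0.0
t 9.6 pos [ 0.5855 -0.2221  0.1813] q7 42.8 | shift [-0.0006 -0.0008 -0.0987] turn -0.1 F [-0.6  1.  -0.2] w 0.0489 g 0.0
```

View pics/p4.png

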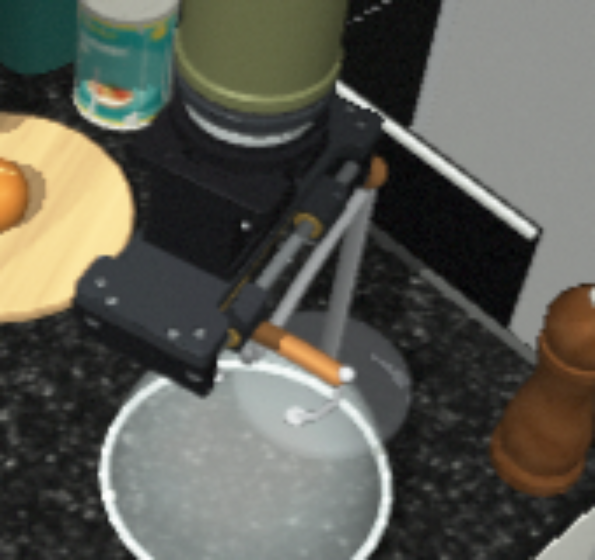

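The bar hangs on the hook arm with the tip at about (250,352) outside it, and the fingers are open and clear. I retreat upward and move over to the tongs.

```bash
python3 steer.py '0 0 -0.01 0 0.05;0 0 -0.03 0 0.05;0 0 -0.055 0 0.06;0 0 -0.08 0 0.087;0 0 -0.1 0 0.087;0 0 -0.1 0 0.087' 10; python3 -c "
from h import *
from cell import env
c=env.read_camera('top')
im=c['color'];h=cv2.cvtColor(im,cv2.COLOR_BGR2HSV)
m=(((h[...,0]<6)|(h[...,0]>174))&(h[...,1]>180)&(h[...,2]>120)).astype(np.uint8)
k,_,st,ce=cv2.connectedComponentsWithStats(m)
print([(ce[i],st[i,4]) for i in range(1,k) if st[i,4]>40])
go((.4277,-.0655,.15),3.3)"
```

```text
time_s: 10.1
tool_pos: [0.5874, -0.2233, 0.2873]
tool_rot: [179.6, 0.3, 106.4]
force: [1.1, -0.6, 1.0]
grip_width: 0.0691
grasp_force: 0.0
[(array([323.31515152, 303.63030303]), np.int32(165)), (array([323.64880952, 326.19642857]), np.int32(168))]
t 10.15 pos [ 0.5867 -0.2229  0.2848] q7 41.4 | shift [ 0.1964 -0.1085  0.1337] turn 13.2 F [ 0.3 -0.2  0.1] w 0.0732 g 0.0
```

```bash
python3 steer.py '0.03 -0.017 0 2 0.087;0.06 -0.034 0 5 0.087;0.09 -0.05 0 8 0.087;0.12 -0.066 0.02 11 0.087;0.15 -0.082 0.05 13 0.087;0.18 -0.098 0.08 13 0.087;0.196 -0.108 0.11 13 0.087;0.196 -0.108 0.134 13 0.087'; python3 steer.py '0 0 0 0 0.087;0 0 0 0 0.087;0 0 0 0 0.087'; python3 -c "
from h import *
from cell import env
c=env.read_camera('wrist');cv2.imwrite('pics/w2.png',c['color'])
im=c['color'];h=cv2.cvtColor(im,cv2.COLOR_BGR2HSV)
m=(((h[...,0]<6)|(h[...,0]>174))&(h[...,1]>180)&(h[...,2]>100)).astype(np.uint8)
k,_,st,ce=cv2.connectedComponentsWithStats(m)
for i in range(1,k):
  if st[i,4]>100: print(st[i],atz(0,*ce[i],.015,c))
go((.4277,-.0655,.0195),3.3)"
```

```text
time_s: 10.82
tool_pos: [0.4215, -0.0609, 0.144]
tool_rot: [-179.7, -0.2, 93.7]
force: [0.5, 0.5, -0.2]
grip_width: 0.0871
grasp_force: 0.0
time_s: 11.07
tool_pos: [0.4277, -0.0654, 0.1487]
tool_rot: [179.9, 0.0, 93.4]
force: [0.0, -0.1, 0.2]
grip_width: 0.0871
grasp_force: 0.0
[286 192  22  83 742] [ 0.40668519 -0.06512985  0.015     ]
[349 193  23  82 797] [ 0.45311709 -0.06255335  0.015     ]
t 11.12 pos [ 0.4281 -0.0655  0.1491] q7 6.2 | shift [ 1.000e-04 -8.000e-04  1.296e-01] turn 0.1 F [ 0.6 -0.4  0.1] w 0.0872 g 0.0
```

View pics/w2.png

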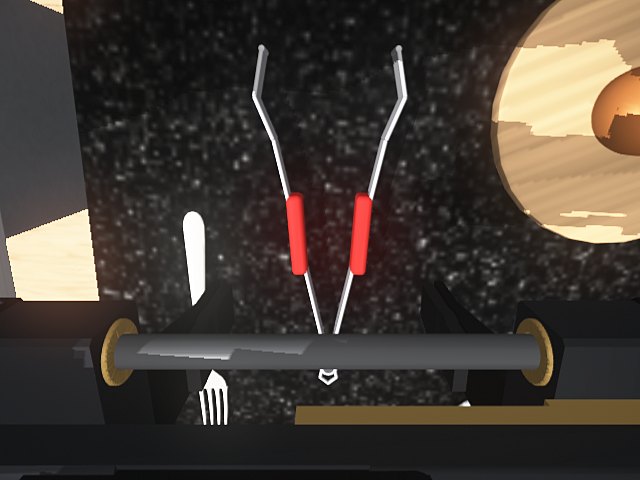

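The wrist view shows the sleeves at (297,234) and (360,234), straddled symmetrically by the fingers. I go down.

```bash
python3 steer.py '0.001 0.001 0.03 0 0.087;0.001 0.001 0.06 0 0.087;0.001 0.001 0.09 0 0.087;0.001 0.001 0.11 0 0.087;0.001 0.001 0.12 0 0.087;0.001 0.001 0.129 0 0.087;0.001 0.001 0.129 0 0.087;0.001 0.001 0.129 0 0.087'; python3 steer.py '0 0 0 0 0.075;0 0 0 0 0.065;0 0 0 0 0.06;0 0 0 0 0.058;0 0 0 0 0.056;0 0 0 0 0.056;0 0 0 0 0.056;0 0 0 0 0.056' 14; python3 -c "
from h import *
go((.4288,-.0648,.02),3.3)"
```

```text
time_s: 11.78
tool_pos: [0.4285, -0.0639, 0.0193]
tool_rot: [179.9, 0.0, 93.4]
force: [-0.6, -0.5, -0.4]
grip_width: 0.0869
grasp_force: 0.0
time_s: 12.45
tool_pos: [0.4279, -0.0633, 0.0187]
tool_rot: [179.9, -0.0, 93.5]
force: [1.0, 1.8, 3.3]
grip_width: 0.0566
grasp_force: 8.3
t 12.45 pos [ 0.4279 -0.0633  0.0187] q7 11.9 | shift [-0.0015  0.0008 -0.0013] turn 0.2 F [1.  1.8 3.3] w 0.0566 g 8.3
```

```bash
python3 steer.py '0 0 -0.005 0 0.056;0 0 -0.015 0 0.056;0 0 -0.03 0 0.056;0 0 -0.05 0 0.056;0 0 -0.065 0 0.056;0 0 -0.08 0 0.056;0 0 -0.08 0 0.056;0 0 -0.08 0 0.056'
python3 - <<'E'
from h import *
from cell import env
go((.4288,-.0648,.10),3.3)
for n in("top","scene","wrist"):
    c=env.read_camera(n);im=c["color"];cv2.imwrite(f"pics/l_{n}.png",im);h=cv2.cvtColor(im,cv2.COLOR_BGR2HSV)
    m=((h[...,0]>6)&(h[...,0]<20)&(h[...,1]>140)&(h[...,2]>90)).astype(np.uint8)
    k,_,st,ce=cv2.connectedComponentsWithStats(m)
    for i in range(1,k):
        if 80<st[i,4]: print(n,"orange",st[i],ce[i].round(1),atz(n,*ce[i],.033,c).round(4))
    m=(((h[...,0]<6)|(h[...,0]>174))&(h[...,1]>180)&(h[...,2]>100)).astype(np.uint8)
    k,_,st,ce=cv2.connectedComponentsWithStats(m)
    for i in range(1,k):
        if 40<st[i,4]: print(n,"red",st[i],ce[i].round(1),atz(n,*ce[i],.095,c).round(4))
E
```

```text
time_s: 13.12
tool_pos: [0.4276, -0.0638, 0.0989]
tool_rot: [179.9, -0.0, 93.5]
force: [0.4, 0.0, -2.0]
grip_width: 0.0563
grasp_force: 6.9
t 13.12 pos [ 0.4276 -0.0638  0.0989] q7 7.7 | shift [-0.0011  0.0011 -0.0011] turn 0.2 F [ 0.4  0.  -2. ] w 0.0563 g 6.9
top orange [267 211  24  24 414] [278.6 222.5] [0.626  0.0349 0.033 ]
top orange [432 306  13  55 104] [437.6 333. ] [ 0.3938 -0.3078  0.033 ]
top orange [457 311  13  57 144] [462.7 340. ] [ 0.3798 -0.3609  0.033 ]
scene orange [200   0  54  58 766] [218.   29.4] [0.9969 1.1175 0.033 ]
scene orange [211  95  14  11  87] [218.3 100.1] [0.7422 0.6878 0.033 ]
scene orange [308 152  47  18 138] [331.3 163. ] [0.8247 0.2174 0.033 ]
scene orange [305 225  23  22 324] [317.7 234.9] [0.6264 0.0296 0.033 ]
scene orange [477 262  23  21 311] [488.4 273.1] [ 0.8546 -0.3057  0.033 ]
scene orange [371 264  47  26 293] [394.7 275. ] [ 0.6855 -0.1755  0.033 ]
scene orange [466 293  21  20 260] [476.  303.3] [ 0.7677 -0.3408  0.033 ]
scene orange [461 306  25  15 100] [472. 315.] [ 0.7378 -0.3546  0.033 ]
scene orange [303 370  58  28 119] [
[... 449 characters left out ...]
 [ 0.4182 -0.3836  0.095 ]
scene red [302 407  12  26  50] [307.5 420.6] [ 0.3179 -0.3316  0.095 ]
scene red [316 413  48  26 206] [339.7 425.4] [ 0.3544 -0.3717  0.095 ]
wrist orange [465 319  14  24  81] [472.5 330.4] [ 0.5178 -0.1001  0.033 ]
wrist orange [ 367  400  269   24 3702] [520.3 412.9] [ 0.5596 -0.1587  0.033 ]
wrist orange [ 216  406  131   18 1380] [267.7 415.4] [ 0.394 -0.171  0.033]
wrist red [ 363  249   34   85 2259] [379.3 292.5] [ 0.4475 -0.0504  0.095 ]
wrist red [ 257  250   37   84 2495] [275.2 293. ] [ 0.4042 -0.0534  0.095 ]
wrist red [267 370  29  20 324] [281.6 377.8] [ 0.408  -0.0947  0.095 ]
wrist red [359 370  28  19 329] [372.5 377. ] [ 0.4486 -0.0918  0.095 ]
```

Run:
```python
from h import *
from cell import env
c=env.read_camera("wrist");im=c["color"];o=env.get_obs()
T=np.linalg.inv(c["world_from_camera"])
def proj(p):
    q=T[:3,:3]@p+T[:3,3];return (c["fx"]*q[0]/q[2]+c["cx"],c["fy"]*q[1]/q[2]+c["cy"])
org=o["tool_pos"]+[0,-.0015,-.0187];a=np.radians(93.5)
for s in(-6,-3,0,3,6):
    r=R.from_euler("zy",[a,np.radians(s)]).as_matrix()
    print(s,[np.round(proj(org+r@np.array(p)),0) for p in((.128,.038,.02),(.128,-.038,.02),(.031,.028,.02),(.031,-.028,.02))])
h=cv2.cvtColor(im,cv2.COLOR_BGR2HSV)
m=((h[...,1]<40)&(h[...,2]>110)).astype(np.uint8);m=cv2.morphologyEx(m,cv2.MORPH_CLOSE,np.ones((3,3)))
k,_,st,ce=cv2.connectedComponentsWithStats(m)
for i in range(1,k):
    if st[i,4]>150 and st[i,1]<280: print(st[i],ce[i].round())
print(c["world_from_camera"].round(3).tolist())
```

```text
-6 [array([207., -24.]), array([441., -33.]), array([252., 253.]), array([393., 258.])]
-3 [array([208., -27.]), array([443., -31.]), array([254., 254.]), array([396., 257.])]
0 [array([209., -29.]), array([445., -29.]), array([256., 256.]), array([398., 256.])]
3 [array([210., -32.]), array([447., -27.]), array([258., 257.]), array([400., 255.])]
6 [array([212., -34.]), array([448., -25.]), array([260., 259.]), array([401., 254.])]
[ 189    0   73  268 2164] [219. 128.]
[ 392    0   71  268 4428] [433. 108.]
[ 24 228  31  65 250] [ 42. 261.]
[ 158  231   27   70 1570] [171. 266.]
[[0.998, 0.059, 0.016, 0.421], [0.061, -0.955, -0.29, 0.016], [-0.002, 0.291, -0.957, 0.242], [0.0, 0.0, 0.0, 1.0]]
```

Run:
```python
from h import *
from cell import env
c=env.read_camera("wrist");o=env.get_obs()
def ext(im):
    h=cv2.cvtColor(im,cv2.COLOR_BGR2HSV);m=((h[...,1]<40)&(h[...,2]>110)).astype(np.uint8);m=cv2.morphologyEx(m,cv2.MORPH_CLOSE,np.ones((3,3)))
    k,l,st,_=cv2.connectedComponentsWithStats(m);r=[]
    for i in range(1,k):
        if st[i,4]>150 and st[i,1]<100 and 180<st[i,0]<460:
            y,x=np.where(l==i); j=x.argmin() if x.mean()<320 else x.argmax(); r.append((int(x[j]),int(np.median(y[x==x[j]])),st[i,:4].tolist()))
    return r
print(ext(c["color"]),ext(cv2.imread("pics/w2.png")))
c2=dict(c);T=c["world_from_camera"].copy();T[:3,3]+=np.array([.4281,-.0655,.1491])-o["tool_pos"];c2["world_from_camera"]=T
for nm,e,cc,zs in(("w2",ext(cv2.imread("pics/w2.png")),c2,(.01,.02)),("now",ext(c["color"]),c,(.07,.08,.09,.1,.11))):
    for z in zs:
        p=[atz(0,u,v,z,cc) for u,v,_ in e]; print(nm,z,[q[:2].round(4) for q in p],np.linalg.norm(p[0]-p[-1]).round(4))
```

```text
[(189, 75, [189, 0, 73, 268]), (462, 74, [392, 0, 71, 268])] [(252, 95, [252, 45, 37, 155]), (406, 94, [368, 45, 39, 155])]
w2 0.01 [array([0.3701, 0.0289]), array([0.4763, 0.0361])] 0.1064
w2 0.02 [array([0.372 , 0.0284]), array([0.4744, 0.0353])] 0.1026
now 0.07 [array([0.3633, 0.0312]), array([0.4758, 0.0384])] 0.1127
now 0.08 [array([0.3667, 0.0303]), array([0.4727, 0.0372])] 0.1062
now 0.09 [array([0.3701, 0.0294]), array([0.4695, 0.0359])] 0.0996
now 0.1 [array([0.3735, 0.0286]), array([0.4664, 0.0346])] 0.0931
now 0.11 [array([0.3769, 0.0277]), array([0.4632, 0.0333])] 0.0865
```

```bash
python3 steer.py '0 0 -0.003 4 0.056;0 0 -0.008 8 0.056;0 0 -0.014 12 0.056;0 0 -0.016 16 0.056;0 0 -0.016 20 0.056;0 0 -0.016 24 0.056;0 0 -0.016 28 0.056;0 0 -0.016 32 0.056'; python3 steer.py '0 0 0 4 0.056;0 0 0 8 0.056;0 0 0 12 0.056;0 0 0 16 0.056;0 0 0 20 0.056;0 0 0 24 0.056;0 0 0 28 0.056;0 0 0 31.5 0.056'; python3 -c "
from h import *
go((.5411,-.016,.115),-60)"
```

```text
time_s: 14.03
tool_pos: [0.4268, -0.0637, 0.1135]
tool_rot: [-179.9, 0.1, 61.3]
force: [-0.0, 0.8, -1.4]
grip_width: 0.0564
grasp_force: 6.9
time_s: 14.7
tool_pos: [0.4268, -0.0637, 0.1135]
tool_rot: [-180.0, 0.1, 29.8]
force: [-0.4, -0.3, -1.6]
grip_width: 0.0562
grasp_force: 6.9
t 14.7 pos [ 0.4268 -0.0637  0.1135] q7 -56.4 | shift [ 0.1229  0.0153 -0.0017] turn -0.2 F [-0.4 -0.3 -1.6] w 0.0562 g 6.9
```

```bash
python3 steer.py '0.01 0.002 0 0 0.056;0.028 0.004 0 0 0.056;0.048 0.006 0 0 0.056;0.068 0.009 0 0 0.056;0.088 0.011 0 0 0.056;0.105 0.013 0 0 0.056;0.117 0.015 0 0 0.056;0.123 0.015 0 0 0.056'; python3 steer.py '0 0 0 0 0.056;0 0 0 0 0.056;0 0 0 0 0.056'
python3 - <<'E'
from h import *
from cell import env
go((.5411,-.016,.044),-60)
c=env.read_camera("wrist");im=c["color"];o=env.get_obs()
h=cv2.cvtColor(im,cv2.COLOR_BGR2HSV)
m=((h[...,0]>6)&(h[...,0]<20)&(h[...,1]>140)&(h[...,2]>70)).astype(np.uint8)
k,_,st,ce=cv2.connectedComponentsWithStats(m)
for i in range(1,k):
    if st[i,4]>300: print("or",st[i],ce[i].round(1),atz(0,*ce[i],.034,c).round(4))
m=((h[...,1]<40)&(h[...,2]>110)).astype(np.uint8);m=cv2.morphologyEx(m,cv2.MORPH_CLOSE,np.ones((3,3)))
k,l,st,_=cv2.connectedComponentsWithStats(m)
for i in range(1,k):
    if st[i,4]>150 and st[i,1]<100:
        y,x=np.where(l==i)
        for j in(x.argmin(),x.argmax()): v=np.median(y[x==x[j]]);print(st[i],x[j],v,atz(0,x[j],v,.111,c).round(4))
E
```

```text
time_s: 15.37
tool_pos: [0.5432, -0.014, 0.1135]
tool_rot: [180.0, 0.0, 30.1]
force: [0.4, -0.1, -1.0]
grip_width: 0.0558
grasp_force: 6.9
time_s: 15.62
tool_pos: [0.5405, -0.0157, 0.1139]
tool_rot: [-180.0, 0.1, 30.0]
force: [-1.2, -0.2, -1.1]
grip_width: 0.056
grasp_force: 6.9
t 15.62 pos [ 0.5405 -0.0157  0.1139] q7 -57.1 | shift [0.0004 0.0006 0.0699] turn -0.0 F [-1.2 -0.2 -1.1] w 0.056 g 6.9
or [ 277   27  103  110 7979] [328.2  81.5] [0.6282 0.034  0.034 ]
or [174 319  25  66 469] [183.3 349.2] [0.4361 0.0344 0.034 ]
or [458 319  22  66 369] [471.5 354.9] [ 0.5288 -0.1346  0.034 ]
or [ 216  400  421   24 6777] [447.6 413.6] [ 0.4816 -0.1484  0.034 ]
[ 189    0   78  268 4291] 189 76.0 [0.5988 0.0743 0.111 ]
[ 189    0   78  268 4291] 266 249.0 [0.555  0.0209 0.111 ]
[ 387    0   76  268 2809] 387 248.0 [ 0.5798 -0.0212  0.111 ]
[ 387    0   76  268 2809] 462 75.0 [ 0.6475 -0.0094  0.111 ]
```

```bash
python3 steer.py '0.004 0 0.006 0 0.056;0.004 0 0.016 0 0.056;0.004 0 0.028 0 0.056;0.004 0 0.04 0 0.056;0.004 0 0.05 0 0.056;0.004 0 0.06 0 0.056;0.004 0 0.067 0 0.056;0.004 0 0.07 0 0.056'; python3 steer.py '0 0 0 0 0.056;0 0 0 0 0.056'
python3 - <<'E'
from h import *
from cell import env
go((.5446,-.014,.044),-60)
c=env.read_camera("wrist");im=c["color"]
h=cv2.cvtColor(im,cv2.COLOR_BGR2HSV)
m=((h[...,0]>6)&(h[...,0]<20)&(h[...,1]>140)&(h[...,2]>70)).astype(np.uint8)
k,_,st,ce=cv2.connectedComponentsWithStats(m)
for i in range(1,k):
    if st[i,4]>2000: print("or",st[i],ce[i].round(1),atz(0,*ce[i],.034,c).round(4))
m=((h[...,1]<40)&(h[...,2]>110)).astype(np.uint8);m=cv2.morphologyEx(m,cv2.MORPH_CLOSE,np.ones((3,3)))
k,l,st,_=cv2.connectedComponentsWithStats(m)
for i in range(1,k):
    if st[i,4]>150 and st[i,1]<150:
        y,x=np.where(l==i)
        for j in(x.argmin(),x.argmax()): v=np.median(y[x==x[j]]);print(st[i],x[j],v,atz(0,x[j],v,.041,c).round(4))
E
```

```text
time_s: 16.33
tool_pos: [0.5438, -0.0133, 0.0425]
tool_rot: [-180.0, 0.1, 30.0]
force: [-0.7, -0.1, -2.3]
grip_width: 0.056
grasp_force: 6.9
time_s: 16.5
tool_pos: [0.545, -0.0133, 0.0444]
tool_rot: [180.0, -0.0, 30.0]
force: [0.0, -0.5, -0.8]
grip_width: 0.0561
grasp_force: 6.9
t 16.5 pos [ 0.545  -0.0133  0.0444] q7 -55.2 | shift [-0.0007  0.0004  0.0004] turn -0.0 F [ 0.  -0.5 -0.8] w 0.0561 g 6.9
or [  254     0   150   157 16958] [328.7  76.9] [0.6285 0.034  0.034 ]
or [ 378  400  259   24 4477] [524.8 412.6] [ 0.5452 -0.1248  0.034 ]
[ 189    0   78  268 5059] 189 76.0 [0.6033 0.0769 0.041 ]
[ 189    0   78  268 5059] 266 248.5 [0.5595 0.0234 0.041 ]
[ 391    0   72  268 3472] 391 260.0 [ 0.5807 -0.0231  0.041 ]
[ 391    0   72  268 3472] 462 75.5 [ 0.652  -0.0072  0.041 ]
[159  94  10  98 193] 159 115.0 [0.5856 0.081  0.041 ]
[159  94  10  98 193] 168 191.0 [0.5614 0.067  0.041 ]
```

Jaws and roll agree to about 1 mm, so I close gently.

```bash
python3 steer.py '0 0 0 0 0.053;0 0 0 0 0.05;0 0 0 0 0.047;0 0 0 0 0.045;0 0 0 0 0.043;0 0 0 0 0.042;0 0 0 0 0.041;0 0 0 0 0.041' 15; python3 steer.py '0 0 0 0 0.039;0 0 0 0 0.037;0 0 0 0 0.035;0 0 0 0 0.035;0 0 0 0 0.035;0 0 0 0 0.035' 15
```

```text
time_s: 17.22
tool_pos: [0.5448, -0.0132, 0.0443]
tool_rot: [-180.0, -0.0, 30.0]
force: [-0.2, -0.5, -2.1]
grip_width: 0.0412
grasp_force: 9.4
time_s: 17.72
tool_pos: [0.5448, -0.0133, 0.0443]
tool_rot: [180.0, -0.0, 30.0]
force: [0.3, -0.3, -1.3]
grip_width: 0.039
grasp_force: 15.0
```

```bash
python3 steer.py '0 0 0 0 0.035;0 0 0 0 0.035;0 0 -0.004 0 0.035;0 0 -0.01 0 0.035;0 0 -0.018 0 0.035;0 0 -0.026 0 0.035;0 0 -0.033 0 0.035;0 0 -0.04 0 0.035' 18
python3 - <<'E'
from h import *
from cell import env
go((.545,-.0133,.19),-60)
for n in("wrist","scene"):
    c=env.read_camera(n);im=c["color"]
    h=cv2.cvtColor(im,cv2.COLOR_BGR2HSV)
    m=((h[...,0]>6)&(h[...,0]<20)&(h[...,1]>140)&(h[...,2]>70)).astype(np.uint8)
    k,_,st,ce=cv2.connectedComponentsWithStats(m)
    for i in range(1,k):
        if st[i,4]>200: print(n,st[i],ce[i].round(1),atz(n,*ce[i],.07,c).round(4))
E
```

```text
time_s: 18.38
tool_pos: [0.5451, -0.0132, 0.0855]
tool_rot: [180.0, -0.1, 30.0]
force: [-0.6, -0.0, -2.1]
grip_width: 0.0388
grasp_force: 18.0
t 18.38 pos [ 0.5451 -0.0132  0.0855] q7 -56.4 | shift [-1.000e-04  1.000e-04 -1.045e-01] turn -0.0 F [-0.6 -0.  -2.1] w 0.0388 g 18.0
wrist [  250     0   150   157 16794] [324.9  76.6] [0.6285 0.0357 0.07  ]
wrist [214 319  20  67 508] [221.6 350.5] [0.4991 0.0179 0.07  ]
wrist [420 319  20  66 457] [431.8 349. ] [ 0.5499 -0.0683  0.07  ]
wrist [ 172  400  420   24 6984] [387.8 413.8] [ 0.5079 -0.0703  0.07  ]
scene [ 199    0   55   60 1028] [221.2  29.7] [0.9685 1.0353 0.07  ]
scene [ 460  262   41   60 1197] [480.2 292.5] [ 0.7695 -0.3396  0.07  ]
scene [371 264  47  26 291] [394.8 275. ] [ 0.6624 -0.1932  0.07  ]
```

The roll stays fixed in the wrist view, so it came up with the tongs. The hung bar hasn't moved either. I lift on.

```bash
python3 steer.py '0 0 -0.008 0 0.035;0 0 -0.022 0 0.035;0 0 -0.038 0 0.035;0 0 -0.054 0 0.035;0 0 -0.07 0 0.035;0 0 -0.086 0 0.035;0 0 -0.1 0 0.035;0 0 -0.108 0 0.035'; python3 steer.py '0 0 0 0 0.035;0 0 0 0 0.035;0 0 0 0 0.035;0 0 0 0 0.035;0 0 0 0 0.035;0 0 0 0 0.035;0 0 0 0 0.035;0 0 0 0 0.035'
python3 - <<'E'
from h import *
from cell import env
go((.545,-.0133,.19),-60)
for n in("wrist","scene","top"):
    c=env.read_camera(n);im=c["color"]
    h=cv2.cvtColor(im,cv2.COLOR_BGR2HSV)
    m=((h[...,0]>6)&(h[...,0]<20)&(h[...,1]>140)&(h[...,2]>70)).astype(np.uint8)
    k,_,st,ce=cv2.connectedComponentsWithStats(m)
    for i in range(1,k):
        if st[i,4]>200: print(n,st[i],ce[i].round(1),atz(n,*ce[i],.18,c).round(4))
    m=(((h[...,0]<6)|(h[...,0]>174))&(h[...,1]>180)&(h[...,2]>100)).astype(np.uint8)
    k,_,st,ce=cv2.connectedComponentsWithStats(m)
    if n=="scene":print([(ce[i].round(1),st[i,4]) for i in range(1,k) if st[i,4]>100])
E
```

```text
time_s: 19.15
tool_pos: [0.5453, -0.0133, 0.1942]
tool_rot: [180.0, -0.1, 30.0]
force: [-0.4, -0.3, -2.1]
grip_width: 0.0386
grasp_force: 18.0
time_s: 19.82
tool_pos: [0.5447, -0.0132, 0.192]
tool_rot: [-180.0, 0.0, 30.0]
force: [-0.1, 0.4, -2.1]
grip_width: 0.0388
grasp_force: 18.0
t 19.82 pos [ 0.5447 -0.0132  0.192 ] q7 -58.8 | shift [0.0002 0.0002 0.002 ] turn -0.0 F [-0.1  0.4 -2.1] w 0.0388 g 18.0
wrist [  251     0   149   157 16769] [325.   76.6] [0.6278 0.0354 0.18  ]
wrist [214 319  20  66 436] [221.8 349.3] [0.5017 0.0182 0.18  ]
wrist [420 319  20  66 387] [431.7 347.7] [ 0.5514 -0.0659  0.18  ]
wrist [ 172  400  392   24 6055] [374.1 413.8] [ 0.5064 -0.0625  0.18  ]
scene [ 460  262   41   60 1193] [480.2 292.4] [ 0.6872 -0.3728  0.18  ]
scene [371 264  47  26 295] [394.7 275. ] [ 0.5939 -0.2457  0.18  ]
[(array([210.3,  87.7]), np.int32(324)), (array([291.7, 216.3]), np.int32(179)), (array([386.7, 216.6]), np.int32(203)), (array([339.5, 425.5]), np.int32(208))]
```

```bash
python3 -c "
from cell import env
print(env.sign_off())"
```

```text
the job is handed in; nothing more can be done
None
```

I hung the cover on the hook by its handle and handed the job in with the roll held in the tongs about 15 cm above the board. The tongs squeeze the roll with an estimated 4–5 N, the fingers never touched it, and the jar and the hung cover had not moved at the last camera check; I didn't check the tin separately.

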